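Top off the pipe pile and offer up the clamp bar

TASK

Pick up the single pipe lying on the shelf, lay it gently in the gap on top of the two pipes in the tray, parallel to them with the ends about even, and let go of it. Then take the clamp bar by its grip block and hold it level across the pile, about a finger's width (15 mm) above the tips of the two studs, each hole lined up over a stud and the bar touching nothing but the gripper; finish while still holding it there, so that I can slip the rubber strip underneath. Lift both over the steel divider without knocking it, and leave everything else where it is.

Things in the scene. Friction and masses are not known exactly. Their poses are not given: they have to be found in the camera images.
- third_pipe: the pipe to be stacked: a length of grey PVC pipe, 50 diameter, 160 long, about 160 g, lying alone on the shelf on the right of the steel divider (it can roll). Origin at its centre, on the axis (25 above the shelf at the start); its x axis runs along the pipe. Its bore counts as solid: grip it across the diameter (sizes in mm)
- low_pipe_left: one of two pipes identical to third_pipe (50 diameter, 160 long) lying side by side in the tray, parallel to the tray's x axis; its axis is about 25.5 to the tray's +y and 31 above the shelf. Loose, but kept from rolling apart by the tray's stops. Origin at its centre, x along the pipe (sizes in mm)
- low_pipe_right: the other pipe in the tray, about 25.5 to the tray's -y; otherwise the same as low_pipe_left (sizes in mm)
- tray: aluminium tray fixed to the shelf left of the divider, 190 (x) x 240 (y), rim 18 high, floor 6 thick; origin under its centre at shelf level. Stops 36 high at y = +-51 to 57 flank the two pipes. Steel studs 8 diameter, tips 112 above the shelf, at x = 0, y = +-85. A pipe resting in the gap lies along the tray's x at y = 0, axis 74 and top 99 above the shelf (sizes in mm)
- stud_left (a point): centre of the tip of the stud at the tray's +y, 112 above the shelf (sizes in mm)
- stud_right (a point): centre of the tip of the stud at the tray's -y, 112 above the shelf (sizes in mm)
- clamp_bar: aluminium clamp bar flat on the shelf right of the divider: 205 long (x) x 34 wide (y) x 6 thick, a 20 diameter hole at each end, 170 apart, and an upright grip block on its middle, 60 long (x) x 14 thick (y), from 6 to 42 above the underside. About 190 g, balanced at the middle. Origin at the centre of its underside. Either end may go over either stud (sizes in mm)
- hole_a (a point): centre of the hole at the bar's +x end, on its underside (sizes in mm)
- hole_b (a point): centre of the hole at the bar's -x end, on its underside (sizes in mm)
- divider: fixed upright sheet-steel shelf divider between the loose parts and the tray, 260 long (its x), 6 thick, 120 high, with a foot 30 wide; origin at shelf level under its middle (sizes in mm)
- paste_tin: bystander: painted metal tin standing upright, 60 diameter x 75 tall, origin at the centre of its underside (sizes in mm)
- tee: bystander: grey PVC tee lying flat, run 112 long along its x, branch 56 along its +y, 48 across the collars; origin on the run's axis at its middle, 24 above the shelf (sizes in mm)
- siphon_trap: bystander: white plastic siphon trap standing upright, 68 diameter, 125 tall, outlet 68 long to its +y; origin at the centre of its underside (sizes in mm)
- mixer_lever: bystander: chrome mixer lever lying flat, hub 44 diameter x 28 tall at its origin, lever 120 long to its +y (sizes in mm)
- spanner: bystander: spanner with a yellow handle lying flat, 200 long along its x, 14 thick, handle to its -x; origin under its middle (sizes in mm)
- coupling: bystander: grey PVC coupling standing on end, 60 outside diameter x 50 tall; origin at the centre of its underside (sizes in mm)
Things that resemble listed ones, but are neither listed nor needed, are in the scene too. Leave any yellow look-alike of the clamp_bar alone.

How it is judged (in metres and radians):
On the way:
1. the third pipe lies in the gap on top of the two low pipes and has been let go (x of third_pipe in the frame of tray between -0.02 and 0.02 m and y of third_pipe in the frame of tray between -0.007 and 0.007 m and z of third_pipe in the frame of tray between 0.0678 and 0.0798 m and angle between the x axis of third_pipe and the x axis of tray, either way round below 0.12 rad and linear speed of third_pipe below 0.03 m/s and contact force between the fingers and third_pipe below 0.05 N and x of low_pipe_left in the frame of tray between -0.015 and 0.015 m and y of low_pipe_left in the frame of tray between 0.0205 and 0.0305 m and z of each of low_pipe_left, low_pipe_right in the frame of tray below 0.036 m and x of low_pipe_right in the frame of tray between -0.015 and 0.015 m and y of low_pipe_right in the frame of tray between -0.0305 and -0.0205 m), for 0.3 s.
At the end, for the whole second after the job is handed in: Third pipe rests released in the gap (20 mm along, 7 mm across, 0.12 rad), low pipes in place; the clamp bar is held still by the gripper alone, level within 0.12 rad, each hole within 7 mm of a stud's axis, its underside 3 to 30 mm above the stud tips (all of step 1 and ((horizontal distance between hole_a and stud_left below 0.007 m and horizontal distance between hole_b and stud_right below 0.007 m) or (horizontal distance between hole_a and stud_right below 0.007 m and horizontal distance between hole_b and stud_left below 0.007 m)) and height (world z) of hole_a between 0.115 and 0.142 m and height (world z) of hole_b between 0.115 and 0.142 m and angle between clamp_bar's own z axis and vertical below 0.12 rad and linear speed of clamp_bar below 0.02 m/s and contact force between the fingers and clamp_bar above 1 N and contact force between clamp_bar and tray below 0.02 N and contact force between clamp_bar and third_pipe below 0.02 N and contact force between clamp_bar and low_pipe_left below 0.02 N and contact force between clamp_bar and low_pipe_right below 0.02 N); the arm keeps its last pose, push and grip.
It fails at once if the divider is knocked (over 3 N) (contact force between divider and anything else above 3 N).
It fails at once if the third pipe is dropped from more than about 16 mm above its resting place (height (world z) of third_pipe above 0.09 m and contact force between the fingers and third_pipe below 0.01 N).
It fails at once if a pipe in the tray is shifted more than 20 mm (distance of any of low_pipe_left, low_pipe_right from where it was at the start of the episode above 0.02 m).
It fails at once if a bystander is moved more than 30 mm (distance of any of paste_tin, tee, siphon_trap, mixer_lever, spanner, coupling from where it was at the start of the episode above 0.03 m).
It also fails if it takes over 64 s, if anything falls off the work surface, if the arm or the gripper's body presses on something with over 40 N, if the wrist force passes 120 N, or if a joint passes its speed limit or range.

ROBOT

A 6-joint arm with a two-finger parallel gripper is mounted at the origin on the work surface. World frame = base frame: x ahead of the robot, y to its left, z up, the work surface at z = 0. Lengths are in m, angles in degrees, forces in N, time in s.
With the tool pointing down it reaches from about 0.35 to 0.975 m from the base axis. Payload 17.4 kg.
Tool frame: the origin (TCP) lies on the mounting face of the last link; the fingertips stand 173 mm ahead of it and the grasp point (between the pads) lies 155 mm ahead of it; z points along the fingers, x is the direction in which the jaws open and shut, and the axes are right-handed (so a half turn about z gives the same grasp; the last joint's range is limited). The gripper opens to 85 mm and grips with 20 to 120 N. Pads are 22 mm wide; open, the fingers measure 114 mm over their backs; the gripper's body (76 mm by 85 mm) begins 54 mm behind the grasp point. The pads swing forward as they close: fully open they stand 13 mm farther back than shut.
Start: joints at [-78.942, 6.646, 82.598, -0, 90.757, -2.166], TCP at [0.154, -0.657, 0.405] pointing down, gripper open.
Joint ranges: [-162.19, 162.19], [-47.58, 125.68], [4.15, 143.07], [-65.23, 245.23], [0.69, 171.88], [-170.13, 170.13]. Speed limits (degrees/s): [108.29, 108.29, 127.2, 180, 180, 180].

INTERFACE

Orientations are given as [roll, pitch, yaw] about the fixed x, y, z axes, in that order (R = Rz(yaw) Ry(pitch) Rx(roll)).
In Python, from station import r gives the robot as it stands.
- The arm moves only by the tool step_arm, never from a script. Its argument "series" is a list of rows, each a list of 5 numbers: the shift along the tool's x, y, z in m, then the turn about the tool's z in degrees, then the opening, from 0 (shut) to 1 (fully open). In form: [[tx, ty, tz, roll, jaw], ...]. A call has 1 to 5 rows; each row shifts and turns the pose as measured when the row begins, along the tool's axes as they then stand; what a row does not reach is not made up. A row lasts 1/12 s, in which the tool goes at most 41.7 mm and 7.16 degrees, less where a joint would pass 70% of its speed; a pose out of reach is approached as far as the arm can. A call with a gripper value outside its range is refused whole. The fingers move at their own pace and stop on an object; "grip_force" is the grip in N (left out, the last holds). Time passes only in rows, so rows that do not move let the fingers close. It gives the time, the measured TCP pose, the force and the opening at its end, in the units of the state.
- r.get_obs(): the state, without advancing time (a new reading comes with each control period).
- r.camera(name): name is "side" or "top"; returns the picture (400x640x3 uint8, red, green, blue); there is no depth.
- r.get_calibration(name): a dict with "mtx" (3x3 intrinsics, pixels), "R" (3x3) and "t" (3): a world point X has camera coordinates R X + t. Camera axes: x right, y down, z forward; pixel columns grow to the right and rows downward; lengths in m; the calibration is good to about 2 mm. A picture is of the moment at which its call begins. get_calibration takes no time and is no camera call.
- r.finish_job(): hands the job in, once; it reports no verdict.
The state is a dict: "clock": time; "joint_positions": joint angles; "qvel": joint speeds; "joint_efforts": joint torques, N m; "tcp_pos": TCP position; "ee_rot": TCP orientation; "wrist_force": force on the tool from outside, world axes, zero at the start; "moment": the same for the moment, N m; "opening": opening from 0.0 (shut) to 1.0 (fully open).
Only numpy, scipy, OpenCV 4.12 (cv2) and the standard library are available. Lean on these libraries where they do the work, as an engineer would, in place of code of your own. Each camera call takes 0.05 s, during which the arm holds its last target. There are 200 camera calls.

## Working session

There is one attempt and no reset: what is moved stays moved. The work goes in short steps, Python scripts to look and compute and a tool call to move; the robot and the scene stay as the last step left them, time stands still between calls to the robot, and variables do not carry over. Pictures are saved under pics/ and viewed, about 8 in all and at most 12, crops included, and the job is handed in when it is done.

Besides the shell and the picture viewer there is one more tool, called after "Call:" as name([rows], argument=value, ...), one row to a line, values as JSON. step_arm: Moves the arm, as the interface text tells. Its arguments: {"type":"object","properties":{"series":{"type":"array"},"grip_force":{"type":"number"}},"required":["series"]}

```bash
mkdir -p pics; python3 - <<'E'
from station import r
import cv2
print(r.get_obs())
for n in ("top","side"):
    c=r.get_calibration(n); print(n,c)
    cv2.imwrite(f"pics/{n}0.png",r.camera(n)[:,:,::-1])
E
```

```text
{'clock': 0.0, 'joint_positions': array([-7.89402821e+01,  6.67348154e+00,  8.26349608e+01, -5.58386952e-04,
        9.07584760e+01, -2.16461342e+00]), 'qvel': array([-0.05941701,  0.02239798, -0.09126705, -0.05861524,  0.00952655,
       -0.04640957]), 'joint_efforts': array([-1.32020934e-03, -7.31996799e+01, -6.32480836e+01, -1.62266115e-04,
        6.41113395e-03, -6.50202878e-05]), 'tcp_pos': array([ 0.15442053, -0.65710477,  0.40397814]), 'ee_rot': array([-1.79998030e+02,  6.68917027e-02, -7.67756746e+01]), 'wrist_force': array([0.0371505 , 0.54618108, 0.17543276]), 'moment': array([-0.02770051, -0.0342545 , -0.02201959]), 'opening': 1.0023974636977904}
top {'mtx': array([[403.05436931,   0.        , 315.17933929],
       [  0.        , 403.05436931, 198.16325855],
       [  0.        ,   0.        ,   1.        ]]), 'R': array([[-0.00712531, -0.99983452, -0.01673824],
       [-0.98533619,  0.00987362, -0.17033821],
       [ 0.17047529,  0.01527908, -0.98524349]]), 't': array([0.00581787, 0.51891961, 1.11048891])}
side {'mtx': array([[420.53703794,   0.        , 320.61874585],
       [  0.        , 420.53703794, 195.50015047],
       [  0.        ,   0.        ,   1.        ]]), 'R': array([[ 0.98350906, -0.1806672 , -0.00832406],
       [-0.13868362, -0.72381863, -0.67590935],
       [ 0.11608954,  0.66591738, -0.73693776]]), 't': array([-0.5175015 ,  0.12339788,  1.5128217 ])}
```

View pics/top0.png

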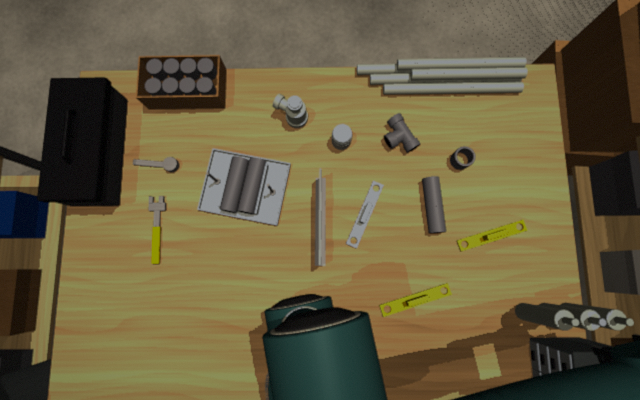

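View pics/side0.png

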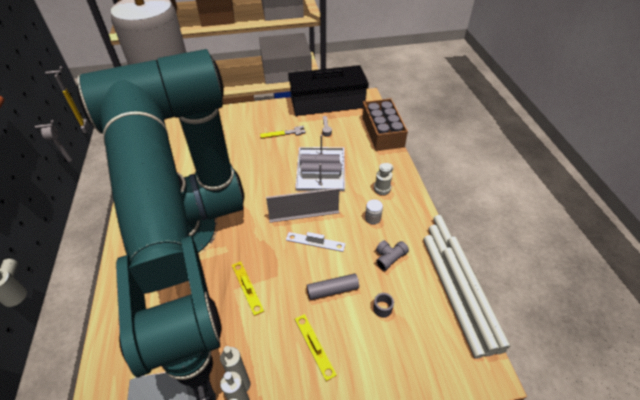

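The top view shows the tray at about (245,187), the divider along x=321, the grey clamp bar from (376,184) to (352,243) and the pipe at (433,205). Next I'll enlarge that area.

```bash
python3 - <<'E'
import cv2
a=cv2.imread("pics/top0.png")
c1=cv2.resize(a[140:240,195:300],None,fx=5,fy=5,interpolation=cv2.INTER_CUBIC)
c2=cv2.resize(a[165:275,310:450],None,fx=5,fy=5,interpolation=cv2.INTER_CUBIC)
cv2.imwrite("pics/c1.png",c1);cv2.imwrite("pics/c2.png",c2)
E
```

```text
(no output)
```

View pics/c1.png

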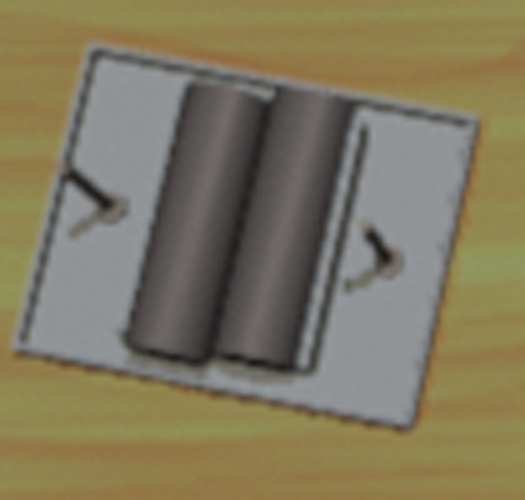

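View pics/c2.png

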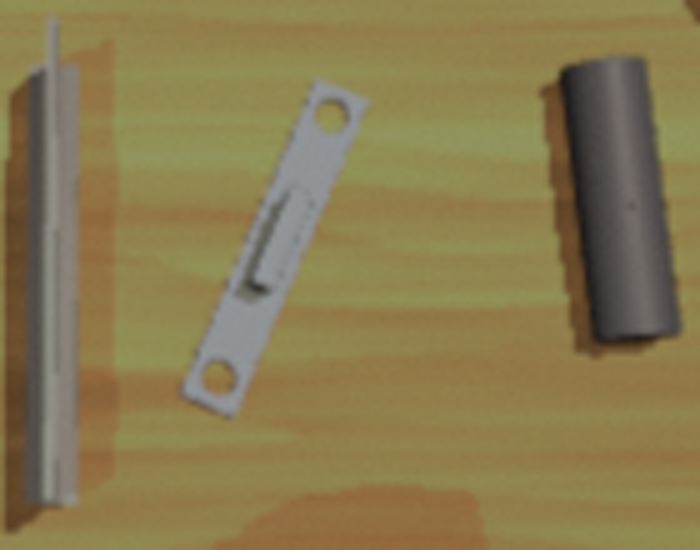

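```bash
cat > h.py <<'E'
import numpy as np
from station import r
def ray(p,z,n="top"):
    c=r.get_calibration(n); R,t,K=c["R"],c["t"],c["mtx"]
    d=R.T@np.linalg.solve(K,[p[0],p[1],1]); C=-R.T@t
    return C+d*(z-C[2])/d[2]
def proj(X,n="top"):
    c=r.get_calibration(n); q=c["mtx"]@(c["R"]@np.asarray(X)+c["t"]); return q[:2]/q[2]
E
python3 - <<'E'
from h import *
P=lambda o,L:[np.array(o)+(np.array(p)+.5)/5-.5 for p in L]
T=[ray(p,.018) for p in P((195,140),[(92,45),(478,120),(412,430),(15,350)])]
T=np.array(T);print(T.round(3),"c",T.mean(0));print([np.linalg.norm(T[i]-T[i-1]).round(3) for i in range(4)])
v=(T[0]+T[3]-T[1]-T[2]);print("tray y-dir deg",np.degrees(np.arctan2(v[1],v[0])))
u=(T[0]+T[1]-T[2]-T[3]);print("tray x-dir deg",np.degrees(np.arctan2(u[1],u[0])))
S=[ray(p,.112) for p in P((195,140),[(68,172),(368,225)])];print("studs",S,np.linalg.norm(S[0]-S[1]),(S[0]+S[1])/2); v=S[0]-S[1];print(np.degrees(np.arctan2(v[1],v[0])))
S=[ray(p,.006) for p in P((195,140),[(122,210),(392,263)])];print("stud bases",S,np.linalg.norm(S[0]-S[1]),(S[0]+S[1])/2)
o=(310,165)
H=[ray(p,.005) for p in P(o,[(332,116),(219,378)])];d=H[0]-H[1];print("holes",H,np.linalg.norm(d),sum(H)/2,np.degrees(np.arctan2(d[1],d[0])))
G=[ray(p,.042) for p in P(o,[(290,186),(314,196),(273,290),(250,281)])];print("block",sum(G)/4,[np.linalg.norm(G[i]-G[i-1]).round(3) for i in range(4)])
Q=[ray(p,.03) for p in P(o,[(603,64),(638,335)])];d=Q[0]-Q[1];print("pipe",Q,np.linalg.norm(d),sum(Q)/2,np.degrees(np.arctan2(d[1],d[0])))
D=[ray(p,.12) for p in P(o,[(53,18),(58,505)])];print("div",D,np.linalg.norm(D[0]-D[1]))
E
```

```text
[[0.678 0.308 0.018]
 [0.629 0.075 0.018]
 [0.444 0.113 0.018]
 [0.493 0.347 0.018]] c [0.56090401 0.21096608 0.018     ]
[np.float64(0.189), np.float64(0.238), np.float64(0.189), np.float64(0.239)]
tray y-dir deg 78.09650158970575
tray x-dir deg -11.661464909443234
studs [array([0.57732419, 0.29264667, 0.112     ]), array([0.54596237, 0.12772491, 0.112     ])] 0.16787718949073568 [0.56164328 0.21018579 0.112     ]
79.23308528683641
stud bases [array([0.578877  , 0.28982721, 0.006     ]), array([0.54489093, 0.12737379, 0.006     ])] 0.16597038366344358 [0.56188397 0.2086005  0.006     ]
holes [array([ 0.55523227, -0.17895093,  0.005     ]), array([ 0.40061773, -0.10829546,  0.005     ])] 0.16999368449095945 [ 0.477925   -0.14362319  0.005     ] -24.559365403975452
block [ 0.47732506 -0.14299582  0.042     ] [np.float64(0.06), np.float64(0.015), np.float64(0.059), np.float64(0.014)]
pipe [array([ 0.57951925, -0.33407342,  0.03      ]), array([ 0.42138658, -0.34513625,  0.03      ])] 0.1585191791056682 [ 0.50045292 -0.33960484  0.03      ] 4.001845136886497
div [array([ 0.58816885, -0.01399037,  0.12      ]), array([ 0.32781285, -0.01418234,  0.12      ])] 0.26035607146730555
```

```bash
cat >> h.py <<'E'
from scipy.spatial.transform import Rotation as Ro
def go(x,y,z,yaw):
    o=r.get_obs(); R=Ro.from_euler("xyz",o["ee_rot"],degrees=True)
    turn=(o["ee_rot"][2]-yaw+180)%360-180
    w=np.array([x,y,z])-o["tcp_pos"]
    R2=R*Ro.from_euler("z",turn,degrees=True)
    print("turn",round(turn,2),"now",R.inv().apply(w).round(4),"after turn",R2.inv().apply(w).round(4),"clock",round(o["clock"],2),"open",round(o["opening"],3),"rot",o["ee_rot"].round(2),"F",o["wrist_force"].round(1))
E
python3 -c "
from h import *
go(.5,-.34,.3,-86)"
```

```text
turn 9.23 now [-0.2295 -0.4089  0.1043] after turn [-0.2921 -0.3668  0.1043] clock 0.1 open 0.999 rot [-1.800e+02  6.000e-02 -7.677e+01] F [ 0.1 -0.4  0.3]
```

Call:
step_arm([
  [0,0,0,4.6,1],
  [0,0,0,4.6,1],
])

```text
clock: 0.27
tcp_pos: [0.1544, -0.6571, 0.4031]
ee_rot: [180.0, 0.1, -86.1]
wrist_force: [-0.3, -0.4, -0.1]
opening: 0.993
```

Call:
step_arm([
  [-0.0225,-0.0282,0.008,0,1],
  [-0.0225,-0.0282,0.008,0,1],
  [-0.0225,-0.0282,0.008,0,1],
  [-0.0225,-0.0282,0.008,0,1],
  [-0.0225,-0.0282,0.008,0,1],
])

```text
clock: 0.68
tcp_pos: [0.2875, -0.5352, 0.3604]
ee_rot: [179.9, 0.2, -86.9]
wrist_force: [0.8, -1.0, -0.4]
opening: 0.998
```

Call:
step_arm([
  [-0.0225,-0.0282,0.008,0,1],
  [-0.0225,-0.0282,0.008,0,1],
  [-0.0225,-0.0282,0.008,0,1],
  [-0.0225,-0.0282,0.008,0,1],
  [-0.0225,-0.0282,0.008,0,1],
])

```text
clock: 1.1
tcp_pos: [0.4271, -0.4078, 0.3173]
ee_rot: [179.8, 0.2, -87.0]
wrist_force: [0.3, -1.1, 0.3]
opening: 0.998
```

```bash
python3 -c "
from h import *
go(.5,-.34,.22,-86)"
```

```text
turn -1.01 now [-0.0635 -0.0766  0.0974] after turn [-0.0621 -0.0777  0.0974] clock 1.1 open 0.998 rot [179.85   0.25 -87.01] F [ 0.3 -1.1  0.3]
```

Call:
step_arm([
  [-0.021,-0.0255,0.01,-1,1],
  [-0.021,-0.0255,0.01,0,1],
  [-0.02,-0.0255,0.01,0,1],
  [0,0,0,0,1],
])

```text
clock: 1.43
tcp_pos: [0.5053, -0.3324, 0.2834]
ee_rot: [179.8, 0.4, -85.7]
wrist_force: [-0.7, 0.4, -0.3]
opening: 0.998
```

```bash
python3 -c "
from h import *
go(.5,-.34,.185,-86)
import cv2
a=r.camera('top')[140:280,310:500,::-1]
cv2.imwrite('pics/c3.png',cv2.resize(a,None,fx=4,fy=4,interpolation=cv2.INTER_CUBIC))"
```

```text
turn 0.26 now [0.0079 0.0054 0.0984] after turn [0.0079 0.0054 0.0984] clock 1.43 open 0.998 rot [179.78   0.41 -85.74] F [-0.7  0.4 -0.3]
```

View pics/c3.png

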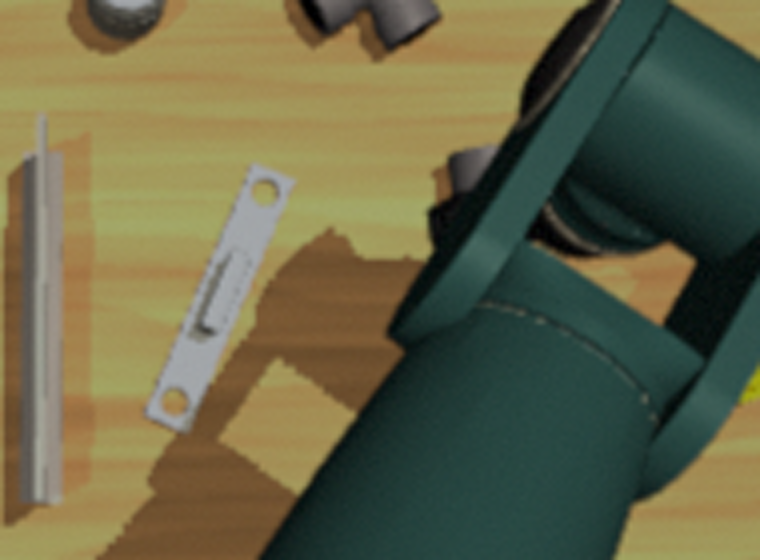

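The arm hides the pipe at (470,160) in the crop, and the bar and divider haven't moved. I'll descend on the measured pose.

Call:
step_arm([
  [0.008,0.0054,0.01,0,1],
  [0,0,0.02,0,1],
  [0,0,0.02,0,1],
  [0,0,0.02,0,1],
])

```text
clock: 1.82
tcp_pos: [0.4975, -0.3455, 0.2153]
ee_rot: [-180.0, 0.0, -85.7]
wrist_force: [0.6, -0.2, -0.2]
opening: 0.998
```

```bash
python3 -c "
from h import *
go(.5,-.34,.185,-86)"
```

```text
turn 0.28 now [-0.0053 -0.0029  0.0303] after turn [-0.0053 -0.0029  0.0303] clock 1.82 open 0.998 rot [-1.7996e+02  3.0000e-02 -8.5720e+01] F [ 0.6 -0.2 -0.2]
```

Call:
step_arm([
  [-0.005,-0.003,0.014,0,1],
  [0,0,0.014,0,1],
  [0,0,0,0,1],
  [0,0,0,0,1],
])

```text
clock: 2.15
tcp_pos: [0.4944, -0.345, 0.18]
ee_rot: [179.7, 0.2, -86.1]
wrist_force: [-0.2, 0.3, 0.1]
opening: 1.0
```

```bash
python3 -c "
from h import *
go(.5,-.34,.185,-86)"
```

```text
turn -0.05 now [-0.0046 -0.0059 -0.005 ] after turn [-0.0046 -0.0059 -0.005 ] clock 2.15 open 1.0 rot [179.72   0.22 -86.05] F [-0.2  0.3  0.1]
```

Call:
step_arm([
  [-0.0045,-0.006,-0.005,0,1],
])

```text
clock: 2.23
tcp_pos: [0.4989, -0.3412, 0.1843]
ee_rot: [179.6, 0.3, -86.2]
wrist_force: [0.6, 0.3, 0.2]
opening: 1.002
```

```bash
python3 -c "
from h import *
import time
for i in range(3): go(.5,-.34,.185,-86); r.camera('top')"
```

```text
turn -0.16 now [-0.0011 -0.0012 -0.0007] after turn [-0.0011 -0.0012 -0.0007] clock 2.23 open 1.002 rot [179.63   0.27 -86.16] F [0.6 0.3 0.2]
turn -0.14 now [-0.0005  0.0004  0.0015] after turn [-0.0005  0.0004  0.0015] clock 2.28 open 0.996 rot [179.77   0.2  -86.14] F [0.9 0.4 2.1]
turn -0.09 now [-0.0005  0.0006  0.0018] after turn [-0.0005  0.0006  0.0018] clock 2.33 open 0.998 rot [ 1.7982e+02  1.5000e-01 -8.6090e+01] F [-0.8  0.8 -0.5]
```

Call:
step_arm([
  [0,0,0.001,0,0.4],
  [0,0,0,0,0.4],
  [0,0,0,0,0.4],
  [0,0,0,0,0.4],
  [0,0,0,0,0.4],
], grip_force=40)

```text
clock: 2.8
tcp_pos: [0.5012, -0.3404, 0.1882]
ee_rot: [180.0, -0.0, -86.0]
wrist_force: [0.1, -0.1, -2.3]
opening: 0.571
```

Call:
step_arm([
  [0,0,0,0,0.2],
  [0,0,0,0,0.2],
  [0,0,0,0,0.2],
  [0,0,0,0,0.2],
])

```text
clock: 3.13
tcp_pos: [0.5011, -0.3404, 0.188]
ee_rot: [180.0, -0.0, -86.0]
wrist_force: [-0.3, 0.5, 0.6]
opening: 0.57
```

```bash
python3 -c "
from h import *
go(.5,-.34,.185,-86)"
```

```text
turn 0.02 now [-0.0004  0.0011  0.003 ] after turn [-0.0004  0.0011  0.003 ] clock 3.13 open 0.57 rot [179.97  -0.   -85.98] F [-0.3  0.5  0.6]
```

Call:
step_arm([
  [0,0,-0.015,0,0.2],
  [0,0,-0.03,0,0.2],
  [0,0,-0.035,0,0.2],
  [0,0,-0.035,0,0.2],
  [0,0,-0.035,0,0.2],
])

```text
clock: 3.55
tcp_pos: [0.5, -0.3395, 0.3326]
ee_rot: [179.2, 0.6, -86.0]
wrist_force: [0.5, -0.9, -1.6]
opening: 0.571
```

Call:
step_arm([
  [0,0,-0.035,0,0.2],
  [0,0,-0.02,0,0.2],
  [0,0,0,5.25,0.2],
  [0,0,0,5.25,0.2],
  [0,0,0,5.25,0.2],
])

```text
clock: 3.97
tcp_pos: [0.5004, -0.3398, 0.4007]
ee_rot: [179.7, 0.1, -102.1]
wrist_force: [-0.5, 0.2, -1.2]
opening: 0.57
```

```bash
python3 -c "
from h import *
go(.561,.211,.38,-101.75)
import cv2
a=r.camera('side')[100:350,200:450,::-1]
cv2.imwrite('pics/c4.png',cv2.resize(a,None,fx=2.4,fy=2.4,interpolation=cv2.INTER_CUBIC))"
```

```text
turn -0.35 now [-0.5512  0.0561  0.0221] after turn [-0.5516  0.0527  0.0221] clock 3.97 open 0.57 rot [ 1.7969e+02  1.2000e-01 -1.0210e+02] F [-0.5  0.2 -1.2]
```

View pics/c4.png

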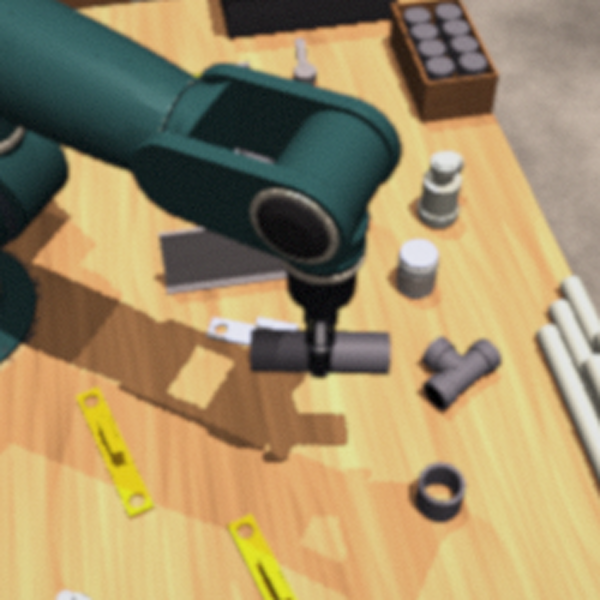

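The pipe hangs level, with the gripper at its middle (pipe from 252 to 390, fingers at 320 in the crop). I'll carry it across the divider now.

Call:
step_arm([
  [-0.02,0.002,0,0,0.2],
  [-0.036,0.0036,0.001,0,0.2],
  [-0.036,0.0036,0.001,0,0.2],
  [-0.036,0.0036,0.001,0,0.2],
  [-0.036,0.0036,0.001,0,0.2],
])

```text
clock: 4.43
tcp_pos: [0.5189, -0.1761, 0.3941]
ee_rot: [179.5, 0.1, -102.5]
wrist_force: [0.7, 0.1, -1.4]
opening: 0.571
```

Call:
step_arm([
  [-0.036,0.0036,0,0,0.2],
  [-0.036,0.0036,0,0,0.2],
  [-0.036,0.0036,0,0,0.2],
  [-0.036,0.0036,0,0,0.2],
  [-0.036,0.0036,0,0,0.2],
])

```text
clock: 4.85
tcp_pos: [0.538, 0.0122, 0.3928]
ee_rot: [179.4, 0.1, -101.8]
wrist_force: [0.4, -0.1, -1.1]
opening: 0.57
```

```bash
python3 -c "
from h import *
go(.561,.211,.30,-101.75)"
```

```text
turn -0.07 now [-0.1991  0.0172  0.0934] after turn [-0.1991  0.0169  0.0934] clock 4.85 open 0.57 rot [ 1.7938e+02  1.1000e-01 -1.0182e+02] F [ 0.4 -0.1 -1.1]
```

Call:
step_arm([
  [-0.036,0.003,0.002,0,0.2],
  [-0.036,0.003,0.002,0,0.2],
  [-0.036,0.003,0.002,0,0.2],
  [-0.036,0.003,0.005,0,0.2],
  [-0.03,0.003,0.005,0,0.2],
])

```text
clock: 5.27
tcp_pos: [0.5564, 0.1959, 0.3767]
ee_rot: [179.4, 0.1, -101.0]
wrist_force: [1.5, -0.9, -1.6]
opening: 0.572
```

Call:
step_arm([
  [-0.012,0.001,0.01,0,0.2],
  [0,0,0.01,0,0.2],
])

```text
clock: 5.43
tcp_pos: [0.5573, 0.2137, 0.3557]
ee_rot: [179.4, 0.2, -100.5]
wrist_force: [0.1, 0.1, -2.5]
opening: 0.568
```

```bash
python3 -c "
from h import *
r.camera('top');r.camera('top')
go(.561,.211,.27,-101.75)"
```

```text
turn 1.14 now [-0.0001 -0.005   0.0843] after turn [-0.0002 -0.005   0.0843] clock 5.53 open 0.571 rot [ 1.7926e+02  9.0000e-02 -1.0061e+02] F [ 0.7 -0.6 -2.2]
```

Call:
step_arm([
  [0,-0.005,0.02,1.1,0.2],
  [0,0,0.02,0,0.2],
  [0,0,0.02,0,0.2],
  [0,0,0.015,0,0.2],
])

```text
clock: 5.87
tcp_pos: [0.5622, 0.2058, 0.2815]
ee_rot: [179.6, 0.2, -101.8]
wrist_force: [1.0, 0.0, -1.0]
opening: 0.565
```

```bash
python3 -c "
from h import *
r.camera('top');r.camera('top')
go(.561,.211,.237,-101.75)
import cv2
a=r.camera('side')[100:220,230:390,::-1]
cv2.imwrite('pics/c5.png',cv2.resize(a,None,fx=4.5,fy=4.5,interpolation=cv2.INTER_CUBIC))"
```

```text
turn -0.05 now [-0.0049  0.0016  0.0435] after turn [-0.0049  0.0016  0.0435] clock 5.97 open 0.57 rot [ 1.7945e+02  9.0000e-02 -1.0180e+02] F [-1.  -0.8 -1.1]
```

View pics/c5.png

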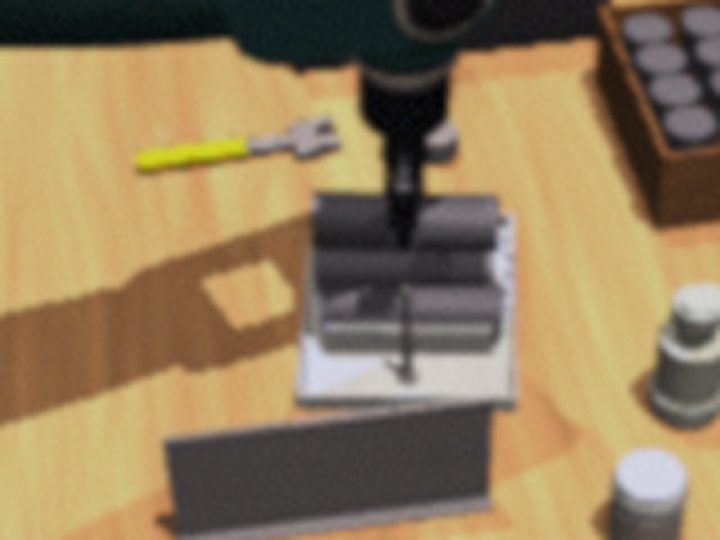

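The held pipe (314–498 px) lies parallel above the low pipes with its ends about even. I'll centre it and lower it.

Call:
step_arm([
  [-0.005,0.0015,0.01,0,0.2],
  [0,0,0.01,0,0.2],
  [0,0,0.008,0,0.2],
])

```text
clock: 6.27
tcp_pos: [0.5628, 0.2106, 0.2581]
ee_rot: [179.9, 0.4, -101.9]
wrist_force: [1.3, -0.5, -1.7]
opening: 0.571
```

```bash
python3 -c "
from h import *
r.camera('top');r.camera('top')
go(.561,.211,.237,-101.75)"
```

```text
turn -0.12 now [-0.      0.0014  0.0198] after turn [-0.      0.0014  0.0198] clock 6.37 open 0.568 rot [ 179.77    0.28 -101.87] F [-0.4  0.3 -2.2]
```

Call:
step_arm([
  [0,0.0015,0.006,0,0.2],
  [0,0,0.006,0,0.2],
  [0,0,0.004,0,0.2],
])

```text
clock: 6.62
tcp_pos: [0.5611, 0.2112, 0.2409]
ee_rot: [179.9, 0.3, -101.8]
wrist_force: [-1.2, 0.4, -1.9]
opening: 0.567
```

```bash
python3 -c "
from h import *
r.camera('top');r.camera('top')
go(.561,.211,.237,-101.75)"
```

```text
turn -0.09 now [ 0.0001 -0.0001  0.0035] after turn [ 0.0001 -0.0001  0.0035] clock 6.72 open 0.569 rot [ 179.8     0.3  -101.84] F [-0.1 -0.5 -2.7]
```

Call:
step_arm([
  [0,0,0.002,0,0.2],
  [0,0,0.002,0,0.2],
  [0,0,0,0,0.2],
])

```text
clock: 6.97
tcp_pos: [0.5612, 0.2116, 0.2377]
ee_rot: [179.9, 0.4, -101.8]
wrist_force: [-0.4, -0.8, -0.9]
opening: 0.57
```

```bash
python3 -c "
from h import *
r.camera('top');r.camera('top')
go(.561,.211,.237,-101.75)"
```

```text
turn -0.08 now [0.0005 0.0001 0.0006] after turn [0.0005 0.0001 0.0006] clock 7.07 open 0.568 rot [ 179.88    0.37 -101.83] F [ 0.3  0.5 -1.2]
```

Call:
step_arm([
  [0,0,0.002,0,0.2],
  [0,0,0,0,0.2],
  [0,0,0,0,0.2],
])

```text
clock: 7.32
tcp_pos: [0.5615, 0.2123, 0.238]
ee_rot: [180.0, 0.5, -101.8]
wrist_force: [-0.3, 0.4, -2.4]
opening: 0.567
```

```bash
python3 -c "
from h import *
for i in range(3):r.camera('top');go(.561,.211,.237,-101.75)"
```

```text
turn -0.07 now [0.0013 0.0002 0.0008] after turn [0.0013 0.0002 0.0008] clock 7.37 open 0.569 rot [ 179.97    0.54 -101.82] F [ 0.2  0.4 -1.4]
turn -0.07 now [0.0012 0.0002 0.0006] after turn [0.0012 0.0002 0.0006] clock 7.42 open 0.566 rot [ 179.95    0.52 -101.82] F [ 0.1 -0.3 -0.9]
turn -0.08 now [0.0012 0.0002 0.0005] after turn [0.0012 0.0002 0.0005] clock 7.47 open 0.567 rot [ 179.94    0.52 -101.83] F [ 0.3 -0.3 -1.3]
```

Call:
step_arm([
  [0.001,0,0.003,0,0.2],
])

```text
clock: 7.55
tcp_pos: [0.5615, 0.2118, 0.2368]
ee_rot: [180.0, 0.7, -101.8]
wrist_force: [-23.6, 8.0, 54.5]
opening: 0.565
```

```bash
python3 -c "
from h import *
for i in range(3):r.camera('top');go(.561,.211,.237,-101.75)"
```

```text
turn -0.06 now [ 0.0009  0.0002 -0.    ] after turn [ 0.0009  0.0002 -0.    ] clock 7.6 open 0.576 rot [ 179.99    0.69 -101.81] F [-10.4   4.8  21.4]
turn -0.07 now [ 0.0009  0.0002 -0.    ] after turn [ 0.0009  0.0002 -0.    ] clock 7.65 open 0.565 rot [ 180.      0.68 -101.82] F [-10.5   5.1  23.6]
turn -0.06 now [0.0009 0.0002 0.    ] after turn [0.0009 0.0002 0.    ] clock 7.7 open 0.568 rot [-179.99    0.68 -101.81] F [-11.1   4.8  24.1]
```

Contact came at the predicted height. I'll ease off slightly and release.

Call:
step_arm([
  [0,0,-0.0005,0,0.2],
  [0,0,0,0,0.7],
  [0,0,0,0,0.8],
  [0,0,0,0,0.9],
  [0,0,0,0,1],
])

```text
clock: 8.12
tcp_pos: [0.5615, 0.2118, 0.2381]
ee_rot: [-179.9, 0.7, -101.8]
wrist_force: [-0.5, -0.0, -0.2]
opening: 0.997
```

Call:
step_arm([
  [0,0,0,0,1],
  [0,0,0,0,1],
  [0,0,0,0,1],
])

```text
clock: 8.37
tcp_pos: [0.5615, 0.2115, 0.2372]
ee_rot: [-180.0, 0.7, -101.8]
wrist_force: [-0.1, 0.6, 0.5]
opening: 1.0
```

```bash
python3 -c "
from h import *
go(.561,.211,.237,-101.75)"
```

```text
turn -0.08 now [0.0006 0.0003 0.0002] after turn [0.0006 0.0003 0.0002] clock 8.37 open 1.0 rot [-179.98    0.66 -101.83] F [-0.1  0.6  0.5]
```

Now I'll lift and head for the bar, grasping at (0.4777,-0.1435) with yaw -114.6.

Call:
step_arm([
  [0,0,-0.01,0,1],
  [0,0,-0.02,0,1],
  [0,0,-0.035,0,1],
  [0,0,-0.035,0,1],
  [0,0,-0.035,0,1],
])

```text
clock: 8.78
tcp_pos: [0.5601, 0.2096, 0.3701]
ee_rot: [179.3, 0.2, -101.8]
wrist_force: [-0.5, -0.5, 0.0]
opening: 0.998
```

Call:
step_arm([
  [0,0,-0.02,6.4,1],
  [0,0,0,6.4,1],
])

```text
clock: 8.95
tcp_pos: [0.56, 0.2093, 0.4012]
ee_rot: [179.7, 0.5, -114.8]
wrist_force: [0.4, 0.1, -0.5]
opening: 1.0
```

```bash
python3 -c "
from h import *
go(.4777,-.1435,.36,-114.6)"
```

```text
turn -0.18 now [ 0.3551 -0.0733  0.0379] after turn [ 0.3554 -0.0722  0.0379] clock 8.95 open 1.0 rot [ 179.71    0.48 -114.78] F [ 0.4  0.1 -0.5]
```

Call:
step_arm([
  [0.036,-0.0073,0.0,0,1],
  [0.036,-0.0073,0.0,0,1],
  [0.036,-0.0073,0.0,0,1],
  [0.036,-0.0073,0.0,0,1],
  [0.036,-0.0073,0.0,0,1],
])

```text
clock: 9.37
tcp_pos: [0.5144, 0.0302, 0.406]
ee_rot: [-180.0, 0.8, -114.9]
wrist_force: [-0.2, -0.5, 0.9]
opening: 1.0
```

Call:
step_arm([
  [0.036,-0.0073,0.0,0,1],
  [0.036,-0.0073,0.005,0,1],
  [0.036,-0.0073,0.01,0,1],
  [0.036,-0.0073,0.01,0,1],
  [0.015,-0.004,0.01,0,1],
])

```text
clock: 9.78
tcp_pos: [0.4723, -0.1365, 0.3754]
ee_rot: [-179.4, 0.8, -115.0]
wrist_force: [0.0, 0.6, 0.1]
opening: 0.999
```

```bash
python3 -c "
from h import *
r.camera('top');r.camera('top')
go(.4777,-.1435,.24,-114.6)
import cv2
a=r.camera('side')[100:260,230:390,::-1]
cv2.imwrite('pics/c6.png',cv2.resize(a,None,fx=3.7,fy=3.7,interpolation=cv2.INTER_CUBIC))"
```

```text
turn -0.46 now [ 0.0069 -0.0068  0.1339] after turn [ 0.0069 -0.0068  0.1339] clock 9.88 open 0.998 rot [-179.6     0.84 -115.06] F [0.2 1.3 0.8]
```

View pics/c6.png

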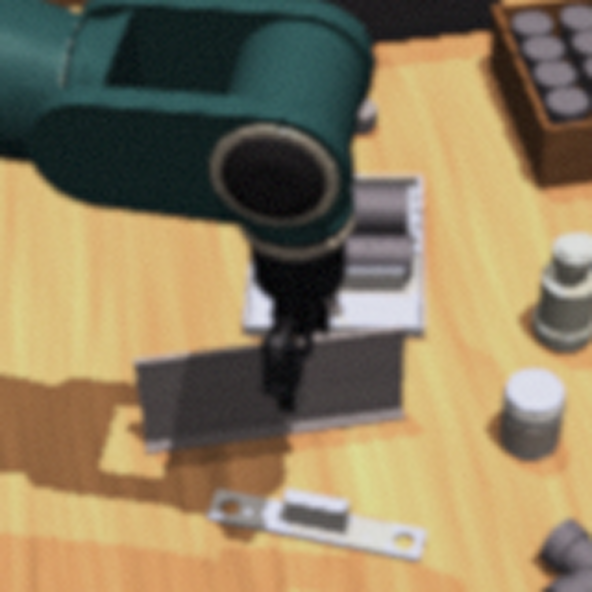

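The bar is untouched: its block is at (316,510) in the crop and the jaws are above and beyond it. From here I'll target the grasp point itself, which accounts for the slight tilt.

```bash
cat >> h.py <<'E'
def gp(x,y,z,yaw,L=.155):
    "z = grasp point height"
    o=r.get_obs(); R=Ro.from_euler("xyz",o["ee_rot"],degrees=True)
    off=R.apply([0,0,L]); go(x-off[0],y-off[1],z-off[2],yaw)
E
python3 -c "
from h import *
gp(.4777,-.1435,.085,-114.6)"
```

```text
turn -0.41 now [ 0.0107 -0.0056  0.1346] after turn [ 0.0107 -0.0056  0.1346] clock 9.93 open 1.001 rot [-179.56    0.87 -115.01] F [ 0.9  0.8 -0.7]
```

Call:
step_arm([
  [0.01,-0.0055,0.015,-0.4,1],
  [0,0,0.03,0,1],
  [0,0,0.03,0,1],
  [0,0,0.03,0,1],
  [0,0,0.015,0,1],
])

```text
clock: 10.35
tcp_pos: [0.4784, -0.1417, 0.2604]
ee_rot: [-178.8, 1.0, -114.4]
wrist_force: [0.5, 0.5, -0.1]
opening: 0.998
```

```bash
python3 -c "
from h import *
r.camera('top');r.camera('top')
gp(.4777,-.1435,.030,-114.6)"
```

```text
turn 0.2 now [0.0059 0.0044 0.0759] after turn [0.0059 0.0044 0.0759] clock 10.45 open 1.002 rot [-178.88    0.99 -114.4 ] F [ 0.1 -0.4  1.2]
```

Call:
step_arm([
  [0.006,0.0044,0.02,0.2,1],
  [0,0,0.02,0,1],
  [0,0,0.02,0,1],
])

```text
clock: 10.7
tcp_pos: [0.4766, -0.1437, 0.2089]
ee_rot: [-178.2, 1.1, -114.4]
wrist_force: [1.0, 0.1, 0.9]
opening: 1.002
```

```bash
python3 -c "
from h import *
r.camera('top');r.camera('top')
gp(.4777,-.1435,.030,-114.6)"
```

```text
turn 0.19 now [0.0024 0.0026 0.0213] after turn [0.0024 0.0026 0.0213] clock 10.8 open 0.996 rot [-178.55    1.04 -114.41] F [-0.   0.3 -0.5]
```

Call:
step_arm([
  [0.0024,0.0026,0.012,0.2,1],
  [0,0,0.007,0,1],
])

```text
clock: 10.97
tcp_pos: [0.4743, -0.1442, 0.1908]
ee_rot: [-178.3, 1.1, -114.6]
wrist_force: [-0.9, 0.1, -0.7]
opening: 1.001
```

```bash
python3 -c "
from h import *
r.camera('top');r.camera('top')
gp(.4777,-.1435,.030,-114.6)"
```

```text
turn 0.04 now [0.001  0.0022 0.0058] after turn [0.001  0.0022 0.0058] clock 11.07 open 1.0 rot [-178.3     1.08 -114.56] F [-0.3 -0.7 -0.4]
```

Call:
step_arm([
  [0.001,0.0022,0.0055,0,1],
  [0,0,0,0,0.6],
  [0,0,0,0,0.4],
  [0,0,0,0,0.3],
], grip_force=60)

```text
clock: 11.4
tcp_pos: [0.4727, -0.1444, 0.1869]
ee_rot: [-178.2, 1.1, -114.6]
wrist_force: [-0.7, 0.1, -0.3]
opening: 0.604
```

```bash
python3 -c "
from h import *
r.camera('top');r.camera('top');r.camera('top');r.camera('top')
gp(.4777,-.1435,.030,-114.6)"
```

```text
turn 0.04 now [0.0001 0.0009 0.0019] after turn [0.0001 0.0009 0.0019] clock 11.6 open 0.299 rot [-178.16    1.09 -114.56] F [ 0.5  0.4 -1. ]
```

Call:
step_arm([
  [0,0.001,0.001,0,0.2],
  [0,0,0,0,0.1],
  [0,0,0,0,0],
  [0,0,0,0,0],
  [0,0,0,0,0],
])

```text
clock: 12.02
tcp_pos: [0.4718, -0.144, 0.1859]
ee_rot: [-178.1, 1.1, -114.6]
wrist_force: [-0.2, -0.2, 0.7]
opening: 0.153
```

```bash
python3 -c "
from h import *
for i in range(4):r.camera('top')
gp(.4777,-.1435,.030,-114.6);print(r.get_obs()['tcp_pos'])"
```

```text
turn 0.04 now [ 0.0001 -0.0001  0.001 ] after turn [ 0.0001 -0.0001  0.001 ] clock 12.22 open 0.15 rot [-178.14    1.09 -114.56] F [0.1 0.  0.8]
[ 0.47183004 -0.14397671  0.18591912]
```

Call:
step_arm([
  [0,0,-0.01,0,0],
  [0,0,-0.025,0,0],
  [0,0,-0.035,0,0],
  [0,0,-0.035,0,0],
  [0,0,-0.035,0,0],
])

```text
clock: 12.63
tcp_pos: [0.4646, -0.1439, 0.3242]
ee_rot: [-179.0, 1.0, -114.6]
wrist_force: [1.7, 0.1, -1.9]
opening: 0.155
```

Call:
step_arm([
  [0,0,-0.035,0,0],
  [0,0,-0.025,0,0],
  [0,0,-0.01,0,0],
])

```text
clock: 12.88
tcp_pos: [0.4614, -0.144, 0.405]
ee_rot: [-178.7, 1.0, -114.6]
wrist_force: [-0.1, 0.3, -1.7]
opening: 0.147
```

```bash
python3 -c "
from h import *
gp(.561,.211,.23,-11.75)"
```

```text
turn -102.81 now [-0.3611  0.0613  0.0252] after turn [ 0.0203 -0.3657  0.0252] clock 12.88 open 0.147 rot [-178.65    1.04 -114.56] F [-0.1  0.3 -1.7]
```

Call:
step_arm([
  [0,0,0,-3,0],
  [0,0,0,-6.8,0],
  [0,0,0,-6.8,0],
  [0,0,0,-6.8,0],
  [0,0,0,-6.8,0],
])

```text
clock: 13.3
tcp_pos: [0.4606, -0.1438, 0.4082]
ee_rot: [-178.1, 0.1, -83.4]
wrist_force: [1.0, 0.8, -2.3]
opening: 0.153
```

Call:
step_arm([
  [0,0,0,-6.8,0],
  [0,0,0,-6.8,0],
  [0,0,0,-6.8,0],
  [0,0,0,-6.8,0],
  [0,0,0,-6.8,0],
])

```text
clock: 13.72
tcp_pos: [0.46, -0.1436, 0.4043]
ee_rot: [-178.6, -0.8, -47.6]
wrist_force: [0.4, -0.2, -1.1]
opening: 0.152
```

Call:
step_arm([
  [0,0,0,-6.8,0],
  [0,0,0,-6.8,0],
  [0,0,0,-6.8,0],
  [0,0,0,-6.8,0],
  [0,0,0,-6.8,0],
])

```text
clock: 14.13
tcp_pos: [0.4595, -0.1434, 0.4003]
ee_rot: [-179.2, -1.1, -11.9]
wrist_force: [-0.6, -0.8, -1.5]
opening: 0.156
```

```bash
python3 -c "
from h import *
gp(.561,.211,.23,-11.75)"
```

```text
turn -0.13 now [ 0.0232 -0.3654  0.0208] after turn [ 0.024  -0.3653  0.0208] clock 14.13 open 0.156 rot [-179.22   -1.1   -11.88] F [-0.6 -0.8 -1.5]
```

Call:
step_arm([
  [0.001,-0.02,0,0,0],
  [0.0025,-0.036,0,0,0],
  [0.0025,-0.036,0,0,0],
  [0.0025,-0.036,0,0,0],
  [0.0025,-0.036,0,0,0],
])

```text
clock: 14.55
tcp_pos: [0.5019, 0.0159, 0.3989]
ee_rot: [-179.3, -0.8, -11.7]
wrist_force: [0.4, -0.8, -0.8]
opening: 0.153
```

Call:
step_arm([
  [0.0025,-0.036,0,0,0],
  [0.0025,-0.036,0,0,0],
  [0.0025,-0.036,0,0,0],
  [0.0025,-0.036,0,0,0],
  [0.002,-0.03,0,0,0],
])

```text
clock: 14.97
tcp_pos: [0.5485, 0.194, 0.3974]
ee_rot: [-179.4, -0.6, -11.6]
wrist_force: [0.6, -1.3, -1.7]
opening: 0.155
```

```bash
python3 -c "
from h import *
for i in range(3):r.camera('top')
gp(.561,.211,.20,-11.75);print(r.get_obs()['tcp_pos'])"
```

```text
turn 0.22 now [ 0.0068 -0.018   0.0422] after turn [ 0.0067 -0.018   0.0422] clock 15.12 open 0.15 rot [-179.47   -0.53  -11.53] F [-0.4 -0.7 -1.6]
[0.54859786 0.193338   0.39692559]
```

Call:
step_arm([
  [0.0067,-0.018,0.01,0.2,0],
  [0,0,0.02,0,0],
  [0,0,0.01,0,0],
])

```text
clock: 15.37
tcp_pos: [0.5592, 0.2091, 0.3573]
ee_rot: [-179.5, -0.6, -11.7]
wrist_force: [-0.5, -0.4, -1.9]
opening: 0.155
```

```bash
python3 -c "
from h import *
for i in range(3):r.camera('top')
gp(.561,.211,.165,-11.75)
import cv2
a=r.camera('side')[110:210,260:390,::-1]
cv2.imwrite('pics/s7.png',r.camera('side')[:,:,::-1])
b=r.camera('top')[130:240,180:320,::-1]
cv2.imwrite('pics/t7.png',r.camera('top')[:,:,::-1])
f=lambda q:cv2.resize(q,(700,int(700*q.shape[0]/q.shape[1])),interpolation=cv2.INTER_CUBIC)
import numpy as np
c=np.vstack([f(a),f(b)]);cv2.imwrite('pics/c7.png',cv2.resize(c,None,fx=.54,fy=.54))
cv2.imwrite('pics/c7s.png',f(a))"
```

```text
turn -0.04 now [-0.001  -0.0005  0.0392] after turn [-0.001  -0.0005  0.0392] clock 15.52 open 0.15 rot [-179.43   -0.68  -11.79] F [0.8 0.2 0.2]
```

View pics/c7.png

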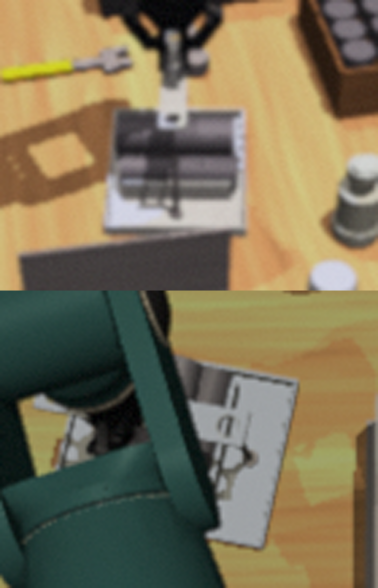

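The third pipe sits in the gap, and the bar hangs level over the pile with its near hole in view of both cameras. I'll lower to the final height.

Call:
step_arm([
  [-0.001,-0.0005,0.012,0,0],
  [0,0,0.012,0,0],
  [0,0,0.01,0,0],
])

```text
clock: 15.97
tcp_pos: [0.5593, 0.2099, 0.3283]
ee_rot: [-179.2, -1.1, -11.8]
wrist_force: [-1.0, -0.3, -2.1]
opening: 0.15
```

```bash
python3 -c "
from h import *
for i in range(3):r.camera('top')
gp(.561,.211,.158,-11.75)"
```

```text
turn -0.05 now [-0.0015  0.0008  0.0149] after turn [-0.0015  0.0008  0.0149] clock 16.12 open 0.159 rot [-179.24   -1.    -11.8 ] F [ 0.8 -0.3  0.1]
```

Call:
step_arm([
  [-0.0015,0.0008,0.007,0,0],
  [0,0,0.006,0,0],
  [0,0,0.001,0,0],
])

```text
clock: 16.37
tcp_pos: [0.5579, 0.2097, 0.3134]
ee_rot: [-179.2, -1.1, -11.8]
wrist_force: [0.2, -0.1, -2.5]
opening: 0.145
```

```bash
python3 -c "
from h import *
for i in range(3):r.camera('top')
gp(.561,.211,.158,-11.75)
import cv2
A=r.camera('side')[:,:,::-1].copy();B=r.camera('top')[:,:,::-1].copy()
cv2.imwrite('pics/s8.png',A);cv2.imwrite('pics/t8.png',B)
print(proj([.5434,.1277,.133],'side'),proj([.5434,.1277,.112],'side'),proj([.5434,.1277,.133]),proj([.5434,.1277,.112]))
a=A[125:185,290:350];b=B[155:215,235:295]
f=lambda q:cv2.resize(q,(400,400),interpolation=cv2.INTER_CUBIC)
import numpy as np
cv2.imwrite('pics/c8.png',np.hstack([f(a),f(b)]))"
```

```text
turn -0.04 now [-0.0003  0.0003  0.0015] after turn [-0.0003  0.0003  0.0015] clock 16.52 open 0.152 rot [-179.2    -1.08  -11.79] F [-0.2 -0.5 -2. ]
[318.6704171  159.36667672] [318.73609338 163.50270784] [267.16016367 183.93820724] [268.19712987 185.52406511]
```

View pics/c8.png

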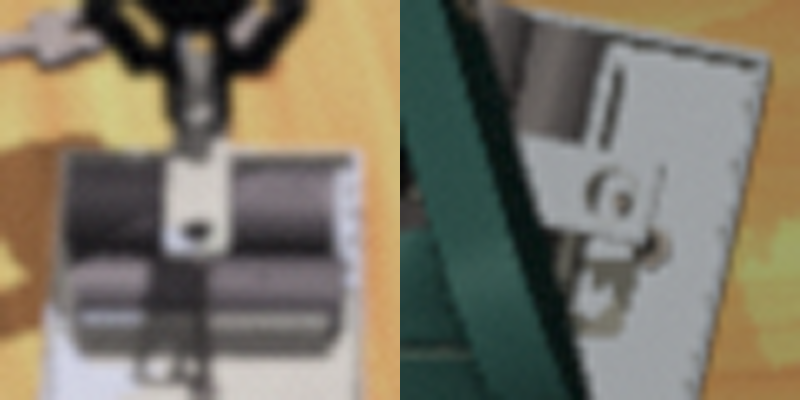

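In both views the hole is within about a pixel of where it should be, and the stud tip shows through it at (622,205). I'll overlay the predicted hole outline for a last check.

```bash
python3 - <<'E'
from h import *
import cv2
gp(.561,.211,.158,-11.75)
B=cv2.imread('pics/t8.png');A=cv2.imread('pics/s8.png')
S=16
def crop(I,n,x0,y0):
    q=cv2.resize(I[y0:y0+24,x0:x0+24],None,fx=S,fy=S,interpolation=cv2.INTER_CUBIC)
    for z,rad,c in((.133,.010,(0,0,255)),(.112,.004,(0,255,0))):
        p=[(proj([.5434+rad*np.cos(t),.1277+rad*np.sin(t),z],n)-[x0,y0]+.5)*S for t in np.linspace(0,6.28,40)]
        for u in p: cv2.circle(q,tuple(int(v) for v in u),1,c,-1)
    return q
cv2.imwrite('pics/c9.png',np.hstack([crop(A,'side',307,148),crop(B,'top',255,172)]))
E
```

```text
turn -0.04 now [-0.0005  0.0004  0.0019] after turn [-0.0005  0.0004  0.0019] clock 16.62 open 0.151 rot [-179.18   -1.12  -11.79] F [ 0.7 -0.5 -1.4]
```

View pics/c9.png

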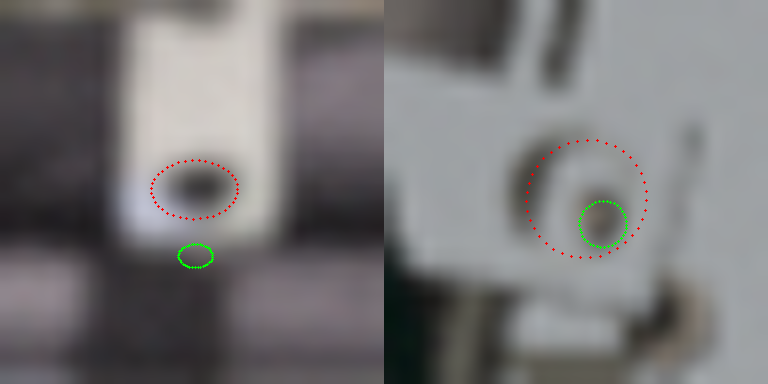

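The stud tip matches its prediction. The hole sits about 2 mm too far toward +y and 1 mm toward +x, so I'll make a small correction.

Call:
step_arm([
  [-0.001,0.0025,0.002,0,0],
])

```text
clock: 16.7
tcp_pos: [0.5568, 0.2077, 0.3134]
ee_rot: [-179.1, -1.2, -11.8]
wrist_force: [0.3, -0.2, -1.7]
opening: 0.155
```

```bash
python3 - <<'E'
from h import *
import cv2
for i in range(6):r.camera('top')
gp(.560,.209,.158,-11.75)
I=r.camera('top')[:,:,::-1]
gp(.560,.209,.158,-11.75)
S=16;n='top';x0,y0=255,172
q=cv2.resize(I[y0:y0+24,x0:x0+36],None,fx=S,fy=S,interpolation=cv2.INTER_CUBIC)
for z,rad,c in((.133,.010,(0,0,255)),(.112,.004,(0,255,0))):
    for t in np.linspace(0,6.28,40):
        u=(proj([.5434+rad*np.cos(t),.1277+rad*np.sin(t),z],n)-[x0,y0]+.5)*S
        cv2.circle(q,tuple(int(v) for v in u),1,c,-1)
cv2.imwrite('pics/c10.png',q)
E
```

```text
turn -0.05 now [-0.0001  0.0001 -0.0001] after turn [-0.0001  0.0001 -0.0001] clock 17.0 open 0.152 rot [-179.17   -1.12  -11.8 ] F [ 0.4 -0.6 -1.6]
turn -0.05 now [-0.0001  0.0001 -0.0001] after turn [-0.0001  0.0001 -0.0001] clock 17.05 open 0.152 rot [-179.17   -1.12  -11.8 ] F [-0.1  0.3 -1.7]
```

View pics/c10.png

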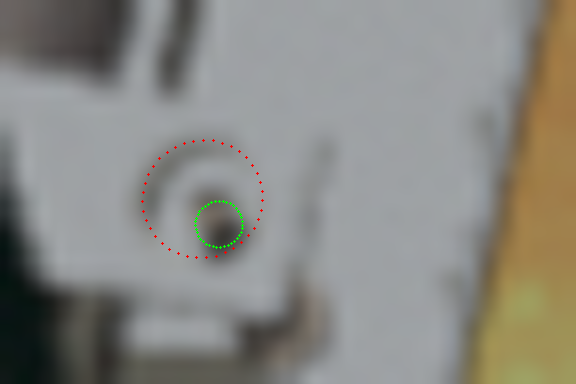

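The hole outline now coincides with its prediction: its left edge is at 145 px and the stud tip is at (218,220). The arm is steady, so I'll hand in.

```bash
python3 -c "
from h import *
print(r.finish_job())"
```

```text
the job is handed in; nothing more can be done
None
```

The third pipe is in the gap on the two low pipes and released. The clamp bar is held over the studs for you to slip the rubber strip underneath. I handed the job in at about 17 s of the 64 s; no verdict was reported.

**Third pipe:** I felt contact at the predicted height (about 24 N while touching), then eased off and opened the jaws. The later side view showed it lying in the gap.

**Clamp bar:** by the measured tool pose its underside is about 127 mm above the shelf, 15 mm above the stud tips, and level to within about 1.5°. After a 2 mm correction, the hole over the right-hand stud matched its predicted outline in the top view, with the stud tip visible through it. The arm was steady, with the jaws stopped on the grip block.

**Not seen directly:** the arm hid the left-hand stud and hole, so I inferred that side from the bar's direction and size. I also did not measure the low pipes again after placing the third, only seeing them in place in the pictures.

**Divider and bystanders:** both loads were lifted well over the divider, and the wrist force showed no sign of contact there. I noticed no bystander moved in the pictures I viewed, though I took no full view at the end.

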